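# Put the dried whetstone away in its sliding-lid case

## Robot

A 7-joint arm with a two-finger parallel gripper is mounted at the origin on a cart in front of the work surface, level with it; the furniture and walls round the work are solid. World frame = base frame: x ahead of the robot, y to its left, z up, the work surface at z = 0. Lengths are in m, angles in rad, forces in N, time in s.
With the tool pointing down it reaches from about 0.425 to 0.925 m from the base axis. Payload 6.8 kg.
Tool frame: the origin (TCP) lies where the fingers leave the gripper's body, on its centre line; the fingertips stand 73 mm ahead of it and the grasp point (between the pads) lies 54 mm ahead of it; z points along the fingers, y is the line along which they close (so a half turn about z gives the same grasp; the last joint's range is limited). The gripper opens to 85 mm and grips with 20 to 120 N. Pads are 22 mm wide; open, the fingers measure 114 mm over their backs; the gripper's body (76 mm by 85 mm) begins 54 mm behind the grasp point. The pads swing forward as they close: fully open they stand 13 mm farther back than shut.
Start: joints at [1.171, 0.477, 0.022, 1.555, -0.011, 1.109, -0.083], TCP at [0.194, -0.646, 0.304] pointing down, gripper open.
Joint ranges: [-2.96, 2.96], [-0.34, 2.1], [-1.41, 1.46], [0.24, 2.44], [-1.37, 4.51], [0.17, 1.92], [-2.96, 2.96]. Speed limits (rad/s): [2.39, 2.39, 3.14, 3.14, 3.14, 3.14, 3.14].

## Interface

Orientations are given as a rotation vector (axis times angle).
In Python, from bench import r gives the robot as it stands.
- The arm moves only by the tool drive_effector, called after ">>>" as name(argument=value, ...) on one line, values as JSON. Schema: {"type":"object","properties":{"moves":{"type":"string"},"finger_gap":{"type":"number"},"clamp_n":{"type":"number"},"only":{"type":"string"},"quiet":{"type":"boolean"},"lines":{"type":"string"}},"required":["moves"],"additionalProperties":false}. moves is a string of 1 to 5 rows, parted by semicolons, with the numbers parted by commas; each row has 6 numbers: dx, dy, dz in mm, then a rotation vector rx, ry, rz in units of 0.1 rad; each row is the pose to reach, as a shift and turn from the pose commanded when the call began, along the tool's axes at that moment; what a row does not reach only later rows make up. A row lasts 1/10 s, in which the tool goes at most 0.05 m and 0.15 rad, less where a joint would pass 70% of its speed; a pose out of reach is approached as far as the arm can. finger_gap is the finger opening in m, set as the call begins (left out keeps the last). The fingers move at their own pace and stop on an object; clamp_n is the grip in N (left out, the last holds). Time passes only in rows, so rows that do not move let the fingers close. The tool returns the time, the measured TCP pose, the force, the opening and the grip force at its end. only (a regular expression) keeps the lines of the reply that match it, lines (a string "A,B") keeps lines A to B, and quiet returns only ok. Input that does not fit is refused with a message, and nothing moves.
- r.get_obs(): the state, without advancing time (a new reading comes with each control period).
- r.grab_frame(name): name is "scene" or "top"; returns (picture, depth): 384x512x3 uint8, blue, green, red; 384x512 float32, m along the optical axis (not along the pixel's ray), 0 where there is no reading.
- r.camera_info(name): a dict with "camera_matrix" (3x3 intrinsics, pixels), "k1" (the pictures are not rectified: a ray, as slopes to the right and down, at radius r is drawn at 1 + k1 r^2 times it, then the intrinsics apply), "R" (3x3) and "t" (3): a world point X has camera coordinates R X + t. Camera axes: x right, y down, z forward; pixel columns grow to the right and rows downward; lengths in m; the calibration is good to about 2 mm. A picture is of the moment at which its call begins. camera_info takes no time and is no camera call.
- r.hand_in(): hands the job in; it is judged then, once.
The state is a dict: "clock": time; "joints": joint angles; "qvel": joint speeds; "tau": joint torques, N m; "tcp_pos": TCP position; "orientation": TCP orientation; "contact_force": force on the tool from outside, world axes, zero at the start; "moment": the same for the moment, N m; "grip_width": finger opening in m; "gripper_force": force on a finger pad.
Only numpy, scipy, OpenCV 4.12 (cv2) and the standard library are available. Lean on these libraries where they do the work, as an engineer would, in place of code of your own. Each camera call takes 0.05 s, during which the arm holds its last target. There are 200 camera calls.

## Task

The rinsed whetstone standing on end on the coaster is dry: put it away in its wooden case. The case's lid lies flush in its grooves and has no handle, so press down on it and slide it fully open; lay the stone down flat, on its coaster or on the worktop, without letting it topple (it is brittle) and let go, so that you can take it again from above across its middle; lower it into the bay and press it down until it lies flat on the bay floor. Then slide the lid fully shut over it, and leave the other things where they are.

Things in the scene. Friction and masses are not known exactly. Their poses are not given: they have to be found in the camera images.
- whetstone: large whetstone: plain grey block of two bonded layers, 22 x 46 x 105 mm along its x (thickness), y (width) and z (length), about 0.26 kg, brittle. Origin at its centre. It starts standing on end (z up) on the coaster, its centre 58.5 mm above the worktop. In the case it lies on either large face, its length along the case's length, either way round.
- case: the stone's light wooden case, fixed, 82 mm (x) by 170 mm (y) by 38 mm high. Origin at worktop level under the middle of the bay for the stone; +y is the way the lid opens; the case reaches from y = -69.5 to +100.5 mm and is solid beyond +55.5. A gripper pointing down and closing along the case's x can lower the stone through the finger notches in both long sides.
- case_bay (a point): centre of the bay floor, 6 mm above the worktop, axes as the case's. The bay is 52 mm (x) by 111 mm (y). The lips along its mouth, which hold the lid, end at 38 mm above the worktop and stand 57 mm apart. The lid's underside runs at 30 mm: it clears a stone that lies on the floor (top at 28 mm) and jams on one that does not.
- case_notch (a point): middle of the bay at the height of the lower edge of the finger notches, 18 mm above the worktop. The notches are cut right through both long sides, open at the top, from y = -22 to +22 mm: fingertips can go down to here, holding the upper 8 to 10 mm of the stone.
- case_lid (a joint): the case's lid, a flat panel whose top face, 55 mm wide, is flush with the case's top. Slides along the case's +y: 0 = shut, 0.120 m = fully open at a hidden stop (bay clear from 0.116). It slides at about 1.5 N and stays where it is left. Shut, it has no end or edge to push it open by: a fingertip pressed down on it with some 8 to 20 N drags it along by friction.
- lid_rear (a point): middle of the lid's rear (-y) end, on its top face, 38 mm above the worktop; moves with the lid. The lid reaches from here 161 mm to the case's +y. Shut, it lies 60.5 mm to -y of the case's origin; open, 59.5 mm to +y.
- drip_coaster: flat checkered coaster 95 x 95 x 6 mm, fixed to the worktop, on which the stone stands; origin under its centre.
- slurry_stone: bystander: a much smaller grey block, 30 x 55 x 20 mm, lying on the worktop; origin under its centre.
- teaspoon: bystander: steel teaspoon 130 x 27 x 11 mm lying on the worktop; origin under its centre, long axis x.
- spice_jar: bystander: spice jar, 41 mm across, 105 mm high; origin under its centre.
- timer: bystander: round egg timer, 67 mm across, 66 mm high; origin under its centre.
- glass: bystander: empty drinking glass, 81 mm across, 93 mm high; origin under its centre.

How it is judged:
By the outcome, as a careful person would: the job done as asked, in the order asked, and still so for the second after the job is handed in, with the robot touching nothing.
It also fails if it takes over 72 s, if anything falls off the work surface, if the arm or the gripper's body presses on something with over 40 N, if the wrist force passes 120 N, or if a joint passes its speed limit or range.

## Working session

There is one attempt and no reset: what is moved stays moved. The work goes in short steps, Python scripts to look and compute and a tool call to move; the robot and the scene stay as the last step left them, time stands still between calls to the robot, and variables do not carry over. Pictures are saved under pics/ and viewed, at most 10 in all, crops included, and the job is handed in when it is done.

```bash
ls; mkdir -p pics
```

Create h.py:
```python
import numpy as np, cv2
from bench import r
from scipy.spatial.transform import Rotation as Ro
def cam(n):
    c=r.camera_info(n); return np.array(c["camera_matrix"]),c["k1"],np.array(c["R"]),np.array(c["t"]).ravel()
def ray(n,uv):
    K,k,R,t=cam(n); d=np.array([k,0,0,0,0],float)
    uv=np.asarray(uv,float).reshape(-1,1,2)
    p=cv2.undistortPoints(uv,K,d).reshape(-1,2)
    return -R.T@t, np.c_[p,np.ones(len(p))]@R
def plane(n,uv,z):
    o,d=ray(n,uv); return o+d*((z-o[2])/d[:,2])[:,None]
def cloud(n,dep):
    v,u=np.indices(dep.shape); o,d=ray(n,np.c_[u.ravel(),v.ravel()])
    return (o+d*dep.ravel()[:,None]).reshape(dep.shape+(3,))
def proj(n,X):
    K,k,R,t=cam(n); return cv2.projectPoints(np.asarray(X,float).reshape(-1,3),cv2.Rodrigues(R)[0],t,K,np.array([k,0,0,0,0],float))[0].reshape(-1,2)
def st():
    o=r.get_obs(); print(o["clock"],np.round(o["tcp_pos"],4),np.round(o["orientation"],4),np.round(o["contact_force"],1),np.round(o["joints"],3),o["grip_width"]); return o
```

Run:
```python
from h import *
o=st()
for n in("scene","top"):
    p,d=r.grab_frame(n); cv2.imwrite(f"pics/{n}0.png",p); np.save(f"pics/{n}0.npy",d); 
    K,k,R,t=cam(n); print(n,K.tolist(),k,-R.T@t,R[2])
print(Ro.from_rotvec(o["orientation"]).as_matrix().round(3))
```

```text
bench.py
pics
0.0 [ 0.194  -0.646   0.3029] [-3.1064e+00 -4.5650e-01  6.0000e-04] [-0.3 -0.2  0.1] [ 1.171  0.478  0.022  1.556 -0.012  1.109 -0.083] 0.08545112956440978
scene [[388.17003908282715, 0.0, 258.4349381886082], [0.0, 388.17003908282715, 184.44583192908775], [0.0, 0.0, 1.0]] -0.09921530999950179 [0.20891158 0.3198787  0.58743334] [ 0.37697906 -0.7070672  -0.59828317]
top [[480.5618984983903, 0.0, 246.80370461437954], [0.0, 480.5618984983903, 187.83562402224845], [0.0, 0.0, 1.0]] -0.15254422009734472 [ 0.42035924 -0.27434329  1.16701152] [ 0.09876467 -0.00337684 -0.99510509]
[[ 0.958  0.288 -0.001]
 [ 0.288 -0.958  0.002]
 [-0.    -0.002 -1.   ]]
```

View pics/top0.png

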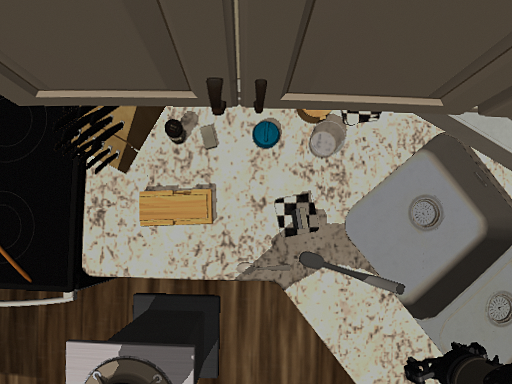

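View pics/scene0.png

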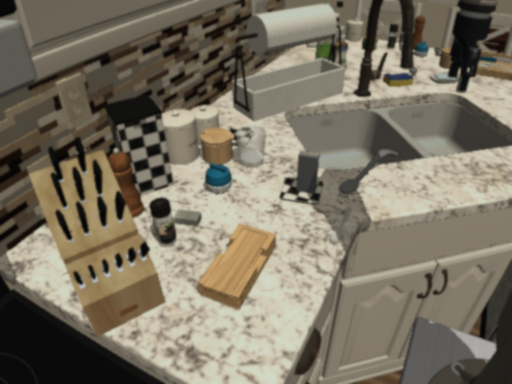

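Run:
```python
from h import *
p=cv2.imread("pics/top0.png");s=cv2.imread("pics/scene0.png")
a=cv2.resize(p[176:236,130:225],None,fx=6,fy=6,interpolation=cv2.INTER_CUBIC)
b=cv2.resize(p[180:280,230:325],None,fx=2.4,fy=2.4,interpolation=cv2.INTER_CUBIC)
c=cv2.resize(s[215:310,190:285],None,fx=2.4,fy=2.4,interpolation=cv2.INTER_CUBIC)
m=np.zeros((600,570,3),np.uint8); m[:360]=a[:, :570]; m[360:600,:228]=b; m[360:588,240:468]=c; cv2.imwrite("pics/c1.png",m)
d=np.load("pics/top0.npy"); C=cloud("top",d)
for uv in [(177,206),(150,206),(205,206),(318,212),(303,217),(285,200),(355,270),(312,258),(395,288),(245,268),(266,133),(325,140),(175,130),(209,137),(225,240),(320,250),(130,370),(200,110)]:
    print(uv,C[uv[1],uv[0]].round(4), d[uv[1],uv[0]])
```

```text
(177, 206) [ 0.4859 -0.1146  0.0389] 1.1285397
(150, 206) [ 0.4844 -0.0505  0.0395] 1.1275833
(205, 206) [ 0.4873 -0.1808  0.0392] 1.1286174
(318, 212) [ 0.4806 -0.4533 -0.0007] 1.1685466
(303, 217) [ 0.4633 -0.4031  0.1104] 1.0561571
(285, 200) [ 0.5078 -0.3714  0.0069] 1.1633605
(355, 270) [ 3.409e-01 -5.456e-01 -1.000e-04] 1.1544651
(312, 258) [ 0.3702 -0.4352  0.0319] 1.125163
(395, 288) [ 0.3012 -0.6347  0.0358] 1.1151181
(245, 268) [ 0.3418 -0.2779 -0.0017] 1.1552114
(266, 133) [ 0.6599 -0.3204  0.0626] 1.1228118
(325, 140) [ 0.6572 -0.468   0.011 ] 1.174366
(175, 130) [ 0.6533 -0.1133  0.1063] 1.0780197
(209, 137) [ 0.657  -0.1836  0.0169] 1.1675948
(225, 240) [ 0.4083 -0.2282  0.0014] 1.1585363
(320, 250) [ 0.3884 -0.459  -0.    ] 1.1587673
(130, 370) [ 0.0899 -0.0071  0.0132] 1.1146743
(200, 110) [ 0.7287 -0.1577 -0.    ] 1.1913627
```

View pics/c1.png

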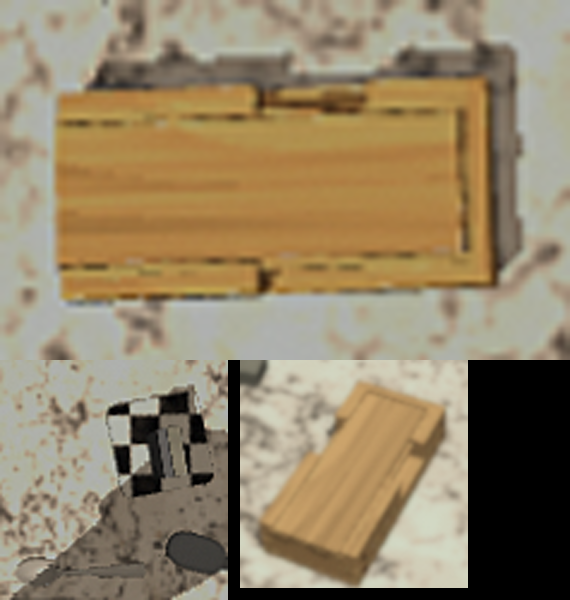

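Create meas.py:
```python
from h import *
def rect(P):
    (c,s,a)=cv2.minAreaRect((P[:,:2]*1000).astype(np.float32)); return np.round(c,1),np.round(s,1),round(a,2)
def case(n,p,d):
    C=cloud(n,d); hsv=cv2.cvtColor(p,cv2.COLOR_BGR2HSV)
    m=(hsv[...,0]>8)&(hsv[...,0]<28)&(hsv[...,1]>90)&(abs(C[...,0]-.487)<.09)&(abs(C[...,1]+.115)<.15)
    m2=m&(C[...,2]>.030)&(C[...,2]<.048)
    print(n,"case z",np.median(C[m2][:,2]).round(4)); 
    k,cc,ss,_=cv2.connectedComponentsWithStats(m2.astype(np.uint8)); m2=cc==1+np.argmax(ss[1:,4])
    v,u=np.where(m2); P=plane(n,np.c_[u,v],.038); print(" rect",rect(P),"mean",P.mean(0).round(4))
    # edges by percentile in rect frame
def stone(n,p,d):
    C=cloud(n,d)
    m=(C[...,2]>.100)&(C[...,2]<.12)&(abs(C[...,0]-.463)<.06)&(abs(C[...,1]+.405)<.06)
    v,u=np.where(m); P=plane(n,np.c_[u,v],.111); print(n,"stone z",np.median(C[m][:,2]).round(4),len(P),rect(P),P.mean(0).round(4))
    m=(C[...,2]>.02)&(C[...,2]<.12)&(abs(C[...,0]-.463)<.06)&(abs(C[...,1]+.405)<.06)
    print(" all",C[m][:,:2].min(0),C[m][:,:2].max(0))
def checker(n,p,d):
    C=cloud(n,d); g=cv2.cvtColor(p,cv2.COLOR_BGR2GRAY)
    m=(g<45)&(abs(C[...,0]-.475)<.08)&(abs(C[...,1]+.40)<.08)&(C[...,2]<.015)&(C[...,2]>0)
    v,u=np.where(m); P=plane(n,np.c_[u,v],.006); print(n,"coaster dark",len(P),rect(P))
if __name__=="__main__":
    for n in("scene","top"):
        p=cv2.imread(f"pics/{n}0.png"); d=np.load(f"pics/{n}0.npy")
        case(n,p,d);stone(n,p,d);checker(n,p,d)
        C=cloud(n,d); 
        m=(abs(C[...,0]-.43)<.25)&(abs(C[...,1]+.3)<.45)&(C[...,2]>.03)
        print(" max z near work",C[m][:,2].max())
```

```bash
python3 meas.py
```

```text
scene case z 0.0374
 rect (array([ 481. , -106.2]), array([ 84.1, 174.6]), 3.14) mean [ 0.4797 -0.0979  0.038 ]
scene stone z 0.1098 187 (array([ 457.6, -391.2]), array([47.6, 39.4]), 10.91) [ 0.4578 -0.3916  0.111 ]
 all [ 0.43620453 -0.41489035] [ 0.48407634 -0.38256546]
scene coaster dark 143 (array([ 471.5, -396.8]), array([89.6, 81.8]), 14.13)
 max z near work 0.5392971574936886
top case z 0.0383
 rect (array([ 484. , -109.1]), array([ 82.7, 171.5]), 3.43) mean [ 0.4835 -0.1083  0.038 ]
top stone z 0.1112 216 (array([ 461.8, -398.6]), array([45.6, 22.9]), 10.12) [ 0.4617 -0.3988  0.111 ]
 all [ 0.43766417 -0.41211571] [ 0.48539978 -0.38438589]
top coaster dark 490 (array([ 465.9, -390.9]), array([102.7, 113.7]), 12.47)
 max z near work 1.1670115195025181
```

Add to h.py:
```python
CO=np.array([.4834,-.1232,0]); CA=np.radians(3.4)
def cw(x,y,z):
    c,s=np.cos(CA),np.sin(CA); return CO+[c*x-s*y,s*x+c*y,z]
def down(az):  # tool pointing down with closing axis y at azimuth az (deg)
    a=np.radians(az); y=np.array([np.cos(a),np.sin(a),0]); z=np.array([0,0,-1.]); return np.c_[np.cross(y,z),y,z]
def tilt(az,th): # extra turn about tool y
    return down(az)@Ro.from_euler('y',th,degrees=True).as_matrix()
def go(p,Rm=None):
    o=st(); R0=Ro.from_rotvec(o["orientation"]).as_matrix(); Rm=R0 if Rm is None else Rm
    print("ROW",np.round(R0.T@(np.asarray(p)-o["tcp_pos"]),4),Ro.from_matrix(R0.T@Rm).as_rotvec().round(4))
```

```bash
python3 -c "
from h import *
go(cw(0,-.045,.16),down(3.4)); go(cw(0,-.045,.16),down(183.4))"
```

```text
0.1 [ 0.1941 -0.6461  0.303 ] [-3.1066e+00 -4.5650e-01  5.0000e-04] [0.1 0.7 0.1] [ 1.171  0.478  0.022  1.556 -0.012  1.109 -0.083] 0.0851117972273395
ROW [ 0.4172 -0.3735  0.1436] [-1.4000e-03 -1.0000e-03 -1.3383e+00]
0.1 [ 0.1941 -0.6461  0.303 ] [-3.1066e+00 -4.5650e-01  5.0000e-04] [0.1 0.7 0.1] [ 1.171  0.478  0.022  1.556 -0.012  1.109 -0.083] 0.0851117972273395
ROW [ 0.4172 -0.3735  0.1436] [-1.1000e-03  1.5000e-03  1.8033e+00]
```

Units first: shifts go in mm and turns go in units of 0.1 rad. So 0.18 m is 180, -0.16 m is -160.

>>> drive_effector(moves="36,-32,0,0,0,0;72,-64,0,0,0,0;108,-96,0,0,0,0;144,-128,0,0,0,0;180,-160,0,0,0,0", finger_gap=0, clamp_n=40)

```text
clock: 0.6
tcp_pos: [0.3211, -0.4395, 0.3036]
orientation: [-3.108, -0.457, 0.0]
contact_force: [0.4, -0.5, 0.1]
grip_width: 0.0122
gripper_force: 0.0
```

>>> drive_effector(moves="36,-32,0,0,0,0;72,-64,0,0,0,0;108,-96,0,0,0,0;144,-128,0,0,0,0;180,-160,0,0,0,0")

```text
clock: 1.1
tcp_pos: [0.4474, -0.2346, 0.3038]
orientation: [3.108, 0.456, -0.0]
contact_force: [0.6, 0.4, 0.3]
grip_width: 0.0002
gripper_force: 0.0
```

>>> drive_effector(moves="20,-20,0,0,0,-1.4;40,-40,0,0,0,-2.8;57,-53,20,0,0,-4.2;57,-53,50,0,0,-5.6;57,-53,80,0,0,-7")

```text
clock: 1.6
tcp_pos: [0.4868, -0.1683, 0.2232]
orientation: [2.757, 1.505, 0.001]
contact_force: [-1.3, -0.4, -0.7]
grip_width: -0.0002
gripper_force: 0.0
```

>>> drive_effector(moves="0,0,0,0,0,-1.4;0,0,0,0,0,-2.8;0,0,0,0,0,-4.2;0,0,0,0,0,-5.6;0,0,0,0,0,-6.38")

```text
clock: 2.1
tcp_pos: [0.486, -0.1693, 0.2236]
orientation: [-2.149, -2.291, 0.0]
contact_force: [-0.9, -0.2, 0.3]
grip_width: 0.0
gripper_force: 0.0
```

```bash
python3 -c "
from h import *
go(cw(0,-.045,.13),down(3.4))"
```

```text
2.1 [ 0.486  -0.1693  0.2236] [-2.1490e+00 -2.2907e+00  4.0000e-04] [-0.9 -0.2  0.3] [ 0.617  0.355 -0.485  1.986  0.217  0.85   0.077] 2.8313413862423405e-05
ROW [0.0012 0.0002 0.0936] [-0.0006 -0.0003  0.0044]
```

>>> drive_effector(moves="0,0,45,0,0,0;0,0,90,0,0,0;0,0,106,0,0,0;0,0,111,0,0,0;0,0,111,0,0,0")

```text
clock: 2.6
tcp_pos: [0.4859, -0.1691, 0.1125]
orientation: [-2.154, -2.285, 0.001]
contact_force: [-0.4, 0.7, 0.5]
grip_width: -0.0002
gripper_force: 0.0
```

>>> drive_effector(moves="0,0,2,0,0,0;0,0,2,0,0,0;0,0,2,0,0,0")

```text
clock: 2.9
tcp_pos: [0.4868, -0.1695, 0.1117]
orientation: [2.154, 2.285, 0.001]
contact_force: [0.2, 0.3, 0.9]
grip_width: 0.0004
gripper_force: 0.0
```

In the tool's units: 0.002 m is 2.

>>> drive_effector(moves="0,0,2,0,0,0;0,0,2,0,0,0;0,0,2,0,0,0")

```text
clock: 3.2
tcp_pos: [0.487, -0.1696, 0.1105]
orientation: [2.154, 2.284, 0.0]
contact_force: [-3.5, 0.1, 14.5]
grip_width: -0.0001
gripper_force: 7.4
```

In the tool's units: 0.02 m is 20, 0.05 m is 50.

>>> drive_effector(moves="10,0,0,0,0,0;20,0,0,0,0,0;30,0,0,0,0,0;40,0,0,0,0,0;50,0,0,0,0,0")

```text
clock: 3.7
tcp_pos: [0.484, -0.12, 0.1105]
orientation: [2.154, 2.283, -0.0]
contact_force: [-3.8, -1.7, 14.4]
grip_width: 0.0002
gripper_force: 7.6
```

In the tool's units: 0.05 m is 50, 0.04 m is 40.

>>> drive_effector(moves="10,0,0,0,0,0;20,0,0,0,0,0;30,0,0,0,0,0;40,0,0,0,0,0;50,0,0,0,0,0")

```text
clock: 4.2
tcp_pos: [0.4811, -0.0698, 0.1105]
orientation: [2.154, 2.283, -0.0]
contact_force: [-3.4, -1.7, 16.4]
grip_width: -0.0003
gripper_force: 8.2
```

>>> drive_effector(moves="10,0,0,0,0,0;16,0,0,0,0,0;20,0,0,0,0,0;23,0,0,0,0,0;23,0,0,0,0,0")

```text
clock: 4.7
tcp_pos: [0.4801, -0.0492, 0.1106]
orientation: [2.154, 2.28, -0.003]
contact_force: [-2.3, -8.6, 15.2]
grip_width: -0.0002
gripper_force: 7.7
```

>>> drive_effector(moves="0,0,-10,0,0,0;0,0,-50,0,0,0;0,0,-100,0,0,0;0,0,-140,0,0,0", finger_gap=0.085)

```text
clock: 5.1
tcp_pos: [0.4791, -0.0458, 0.2515]
orientation: [2.153, 2.287, 0.002]
contact_force: [0.8, 0.1, 0.2]
grip_width: 0.0581
gripper_force: 0.0
```

>>> drive_effector(moves="-50,0,-20,0,0,0;-100,0,-40,0,0,0;-150,0,-40,0,0,0;-200,0,-40,0,0,0")

```text
clock: 5.5
tcp_pos: [0.4907, -0.2404, 0.2907]
orientation: [2.152, 2.285, 0.002]
contact_force: [1.4, 0.1, 0.4]
grip_width: 0.0851
gripper_force: 0.0
```

Run:
```python
from h import *
st()
for n in("scene","top"):
    p,d=r.grab_frame(n); cv2.imwrite(f"pics/{n}1.png",p); np.save(f"pics/{n}1.npy",d)
a=cv2.imread("pics/top1.png")[100:300,70:350];b=cv2.imread("pics/scene1.png")[130:330,180:380]
cv2.imwrite("pics/c2.png",np.vstack([cv2.resize(a,(560,400)),np.pad(cv2.resize(b,(200,200)),((0,0),(0,360),(0,0)))]))
```

```text
5.5 [ 0.4907 -0.2404  0.2907] [2.1517e+00 2.2851e+00 2.0000e-03] [1.4 0.1 0.4] [ 0.689  0.311 -0.422  1.858  0.15   1.001  0.264] 0.08512934650732909
```

View pics/c2.png

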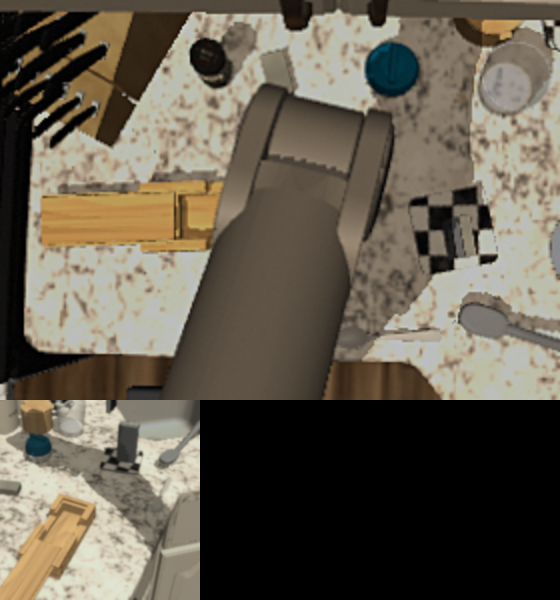

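Run:
```python
from h import *
P=np.array([.462,-.3987,.082]); T=tilt(10.5,-50); z=T[:,2]; print(z)
g=P-.066*z; print(g, g-.09*z)
go(g-.09*z,T)
```

```text
[ 0.13960051 -0.75321696 -0.64278761]
[ 0.45278637 -0.34898768  0.12442398] [ 0.44022232 -0.28119815  0.18227487]
5.6 [ 0.4892 -0.2467  0.2893] [ 2.165   2.2729 -0.0027] [-0.6 -0.4 -0.6] [ 0.693  0.314 -0.415  1.856  0.152  1.     0.263] 0.0851675465709945
ROW [-0.0318 -0.0507  0.1071] [-0.0584 -0.8682 -0.1261]
```

In the tool's units: 0.06 m is 60, -0.05 m is -50, -0.7 rad is -7.

>>> drive_effector(moves="0,0,0,-0.08,-1.4,-0.2;0,0,0,-0.2,-2.8,-0.4;-10,-20,20,-0.3,-4.2,-0.6;-20,-30,40,-0.4,-5.6,-0.8;-30,-50,60,-0.5,-7,-1", finger_gap=0.085)

```text
clock: 6.1
tcp_pos: [0.4464, -0.2691, 0.2334]
orientation: [1.665, 1.95, -0.566]
contact_force: [-0.2, -0.0, -0.6]
grip_width: 0.0845
gripper_force: 0.0
```

Run:
```python
from h import *
P=np.array([.462,-.3987,.082]); T=tilt(10.5,-50); z=T[:,2]; g=P-.066*z
go(g-.09*z,T)
```

```text
6.1 [ 0.4464 -0.2691  0.2334] [ 1.6652  1.9495 -0.5661] [-0.2 -0.  -0.6] [ 0.335  0.28  -0.244  2.212  1.116  0.807 -0.608] 0.08445005681792177
ROW [ 0.0232 -0.0087  0.0467] [-0.0053 -0.2011 -0.0249]
```

>>> drive_effector(moves="10,-4,20,-0.03,-1,-0.12;23,-9,47,-0.05,-2,-0.25;23,-9,47,-0.05,-2,-0.25;23,-9,47,-0.05,-2,-0.25")

```text
clock: 6.5
tcp_pos: [0.439, -0.2817, 0.1815]
orientation: [1.527, 1.835, -0.712]
contact_force: [0.4, -0.1, 1.4]
grip_width: 0.0848
gripper_force: 0.0
```

Run:
```python
from h import *
P=np.array([.462,-.3987,.082]); T=tilt(10.5,-50); z=T[:,2]; g=P-.066*z
go(g-.09*z,T)
go(g,T)
p,d=r.grab_frame("top"); cv2.imwrite("pics/top2.png",p); np.save("pics/top2.npy",d)
s,_=r.grab_frame("scene"); cv2.imwrite("pics/scene2.png",s)
a=p[150:290,200:360]; b=s[110:250,230:390]
cv2.imwrite("pics/c3.png",np.hstack([cv2.resize(a,None,fx=2.5,fy=2.5),cv2.resize(b,None,fx=2.5,fy=2.5)]))
import meas
C=cloud("top",d); m=(C[...,2]>.100)&(C[...,2]<.12)&(abs(C[...,0]-.463)<.04)&(abs(C[...,1]+.405)<.03); v,u=np.where(m); Q=plane("top",np.c_[u,v],.111); print(meas.rect(Q))
```

```text
6.5 [ 0.439  -0.2817  0.1815] [ 1.5267  1.8354 -0.7118] [ 0.4 -0.1  1.4] [ 0.235  0.431 -0.191  2.298  1.472  0.915 -1.014] 0.08480634762052543
ROW [-0.0004  0.0013 -0.0007] [-0.0071 -0.0085  0.0032]
6.5 [ 0.439  -0.2817  0.1815] [ 1.5267  1.8354 -0.7118] [ 0.4 -0.1  1.4] [ 0.235  0.431 -0.191  2.298  1.472  0.915 -1.014] 0.08480634762052543
ROW [-0.0012  0.0019  0.0893] [-0.0071 -0.0085  0.0032]
(array([ 461.9, -398.4]), array([45.3, 23.3]), 10.12)
```

View pics/c3.png

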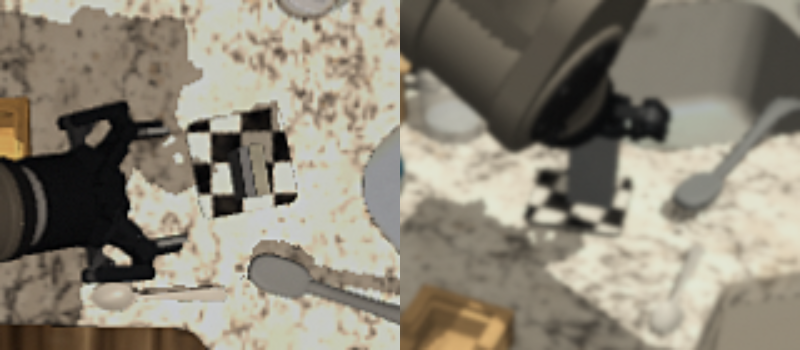

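In the tool's units: 0.089 m is 89, 0.08 m is 80, -0.008 rad is -0.08.

>>> drive_effector(moves="-1,2,30,-0.07,-0.08,0.03;-1,2,60,-0.07,-0.08,0.03;-1,2,80,-0.07,-0.08,0.03;-1,2,89,-0.07,-0.08,0.03;-1,2,89,-0.07,-0.08,0.03")

```text
clock: 7.1
tcp_pos: [0.4532, -0.3508, 0.1261]
orientation: [1.522, 1.82, -0.708]
contact_force: [0.6, 1.0, -0.2]
grip_width: 0.0848
gripper_force: 0.0
```

Run:
```python
from h import *
P=np.array([.462,-.3987,.082]); T=tilt(10.5,-50); z=T[:,2]; g=P-.066*z
go(g,T)
```

```text
7.1 [ 0.4532 -0.3508  0.1261] [ 1.5217  1.8195 -0.7076] [ 0.6  1.  -0.2] [ 0.326  0.585 -0.122  2.243  1.71   0.854 -1.15 ] 0.0847985483752238
ROW [ 0.0025 -0.0001 -0.0003] [ 0.0004  0.0034 -0.0057]
```

Aligned. Close.

>>> drive_effector(moves="0,0,0,0,0,0;0,0,0,0,0,0;0,0,0,0,0,0;0,0,0,0,0,0;0,0,0,0,0,0", finger_gap=0.055, clamp_n=60)

```text
clock: 7.6
tcp_pos: [0.4532, -0.3492, 0.125]
orientation: [1.519, 1.823, -0.707]
contact_force: [-0.4, -0.8, -0.7]
grip_width: 0.0553
gripper_force: 0.0
```

>>> drive_effector(moves="0,0,0,0,0,0;0,0,0,0,0,0;0,0,0,0,0,0;0,0,0,0,0,0", finger_gap=0.03, clamp_n=60)

```text
clock: 8.0
tcp_pos: [0.453, -0.3494, 0.1251]
orientation: [1.519, 1.823, -0.708]
contact_force: [-1.7, 3.5, 5.6]
grip_width: 0.0447
gripper_force: 60.7
```

```bash
python3 -c "
from h import *
st()"
```

```text
8.0 [ 0.453  -0.3494  0.1251] [ 1.5187  1.8226 -0.7079] [-1.7  3.5  5.6] [ 0.323  0.586 -0.122  2.245  1.712  0.855 -1.152] 0.04466338523262465
```

In the tool's units: -0.115 m is -115, -0.097 m is -97.

>>> drive_effector(moves="-8,0,-6,0,0,0;-30,0,-26,0,0,0;-60,0,-50,0,0,0;-90,0,-76,0,0,0;-115,0,-97,0,0,0")

```text
clock: 8.5
tcp_pos: [0.4521, -0.3486, 0.2772]
orientation: [1.52, 1.823, -0.706]
contact_force: [0.7, 0.0, -2.3]
grip_width: 0.0446
gripper_force: 62.1
```

>>> drive_effector(moves="0,0,0,0,1.4,0;0,0,0,0,2.8,0;0,0,0,0,4.2,0;0,0,0,0,5.6,0;0,0,0,0,7,0")

```text
clock: 9.0
tcp_pos: [0.4524, -0.3477, 0.276]
orientation: [1.898, 2.285, -0.195]
contact_force: [-0.5, -0.3, -4.3]
grip_width: 0.0446
gripper_force: 62.0
```

Run:
```python
from h import *
T=tilt(10.5,40); P=np.array([.479,-.303,.011]); g=P-.066*T[:,2]; print(g)
go(g+[0,0,.08],T)
```

```text
[ 0.48673116 -0.34471359  0.06155893]
9.0 [ 0.4524 -0.3477  0.276 ] [ 1.8985  2.2854 -0.1951] [-0.5 -0.3 -4.3] [ 0.678  0.292 -0.245  1.92   0.322  0.834  0.427] 0.04456879565747332
ROW [0.0248 0.0337 0.1323] [0.0039 0.9081 0.0027]
```

Add to h.py:
```python
RG=Ro.from_rotvec([1.5187,1.8226,-.7079]).as_matrix()
_y=RG[:,1]*[1,1,0]; _y/=np.linalg.norm(_y)
RF=[Ro.from_rotvec(s*np.pi/2*_y).as_matrix()@RG for s in(1,-1)]
RF=max(RF,key=lambda M:M[:,2]@np.array([0,1,0]))
def lay(dz): return np.array([.479,-.303,.011+dz])-.066*RF[:,2]
```

```text
(no output)
```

>>> drive_effector(moves="0,0,0,0,1.4,0;0,0,0,0,2.8,0;0,0,0,0,4.2,0;0,0,0,0,5.6,0;0,0,0,0,7,0")

```text
clock: 9.5
tcp_pos: [0.4522, -0.3495, 0.276]
orientation: [-1.749, -2.103, -0.441]
contact_force: [-0.8, 0.6, -2.4]
grip_width: 0.0446
gripper_force: 62.0
```

Run:
```python
from h import *
print(np.degrees(np.arcsin(RG[2,1])),RF)
go(lay(.08),RF)
```

```text
0.1653108807000944 [[-1.37411072e-01  9.83866625e-01 -1.14562919e-01]
 [ 7.55682040e-01  1.78903508e-01  6.30030309e-01]
 [ 6.40361501e-01  1.72061451e-18 -7.68073660e-01]]
9.5 [ 0.4522 -0.3495  0.276 ] [-1.7491 -2.103  -0.4406] [-0.8  0.6 -2.4] [ 0.927  0.537 -0.342  1.617 -0.174  1.366  0.849] 0.04456699401699447
ROW [-0.0643  0.0341  0.1181] [0.0023 0.2066 0.0043]
```

In the tool's units: 0.118 m is 118, 0.08 m is 80, 0.206 rad is 2.06.

>>> drive_effector(moves="0,0,0,0,1,0.02;-20,10,40,0.02,2,0.04;-40,20,80,0.02,2,0.04;-64,34,118,0.02,2,0.04;-64,34,118,0.02,2.06,0.04")

```text
clock: 10.0
tcp_pos: [0.4848, -0.3422, 0.1347]
orientation: [-1.628, -1.949, -0.584]
contact_force: [-1.0, 1.3, -3.4]
grip_width: 0.0445
gripper_force: 62.3
```

Run:
```python
from h import *
go(lay(.02),RF)
p,d=r.grab_frame("top"); cv2.imwrite("pics/top3.png",p); np.save("pics/top3.npy",d)
s,_=r.grab_frame("scene"); cv2.imwrite("pics/scene3.png",s)
a=p[150:290,180:340]; b=s[120:260,230:390]
cv2.imwrite("pics/c4.png",np.hstack([cv2.resize(a,None,fx=2.5,fy=2.5),cv2.resize(b,None,fx=2.5,fy=2.5)]))
```

```text
10.0 [ 0.4848 -0.3422  0.1347] [-1.6278 -1.9492 -0.584 ] [-1.   1.3 -3.4] [ 0.911  0.82  -0.345  1.552 -0.225  1.328  0.896] 0.044493762892371544
ROW [-0.0361  0.0017  0.0389] [-0.0067 -0.0025 -0.0031]
```

View pics/c4.png

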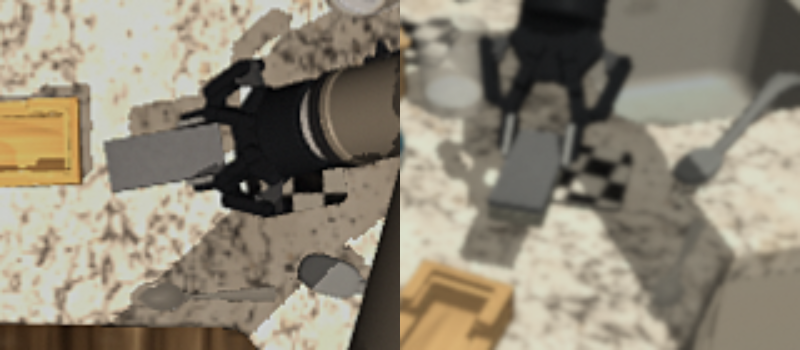

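Add to h.py:
```python
def flat(n,d,zlo,zhi,c,hw):
    C=cloud(n,d); m=(C[...,2]>zlo)&(C[...,2]<zhi)&(abs(C[...,0]-c[0])<hw[0])&(abs(C[...,1]-c[1])<hw[1])
    k,cc,ss,_=cv2.connectedComponentsWithStats(m.astype(np.uint8)); m=cc==1+np.argmax(ss[1:,4])
    Q=C[cv2.erode(m.astype(np.uint8),np.ones((3,3)))>0]; A=np.c_[Q[:,:2]-Q[:,:2].mean(0),np.ones(len(Q))]
    s=np.linalg.lstsq(A,Q[:,2],rcond=None)[0]
    v,u=np.where(m); P=plane(n,np.c_[u,v],s[2]); return len(Q),np.degrees(s[:2]).round(2),s[2].round(4),[np.round(x,2) for x in cv2.minAreaRect((P[:,:2]*1000).astype(np.float32))]
```

```bash
python3 -c "
from h import *
d=np.load('pics/top3.npy'); print(flat('top',d,.07,.14,(.475,-.265),(.05,.045)))"
```

```text
(721, array([ 3.17, -1.84]), np.float64(0.0943), [array([ 479.15, -266.03]), array([76.08, 89.53]), np.float64(1.19)])
```

```bash
python3 -c "
from h import *
d=np.load('pics/top3.npy'); print(flat('top',d,.08,.105,(.475,-.255),(.04,.033)))"
```

```text
(471, array([-1.02, -0.4 ]), np.float64(0.0935), [array([ 472.1 , -258.37]), array([52.23, 69.85]), np.float64(10.66)])
```

Units first: shifts go in mm and turns go in units of 0.1 rad. So 0.05 m is 50, 0.047 m is 47.

>>> drive_effector(moves="-13,0,16,0,0,0;-26,0,31,0,0,0;-39,0,47,0,0,0;-42,0,50,0,0,0;-42,0,50,0,0,0")

```text
clock: 10.6
tcp_pos: [0.4858, -0.3446, 0.0747]
orientation: [-1.633, -1.954, -0.585]
contact_force: [0.9, 0.4, -2.4]
grip_width: 0.0447
gripper_force: 62.3
```

>>> drive_effector(moves="-1,0,1,0,0,0;-2,0,2.5,0,0,0;-2,0,2.5,0,0,0")

```text
clock: 10.9
tcp_pos: [0.4867, -0.3449, 0.073]
orientation: [-1.634, -1.957, -0.585]
contact_force: [-0.3, -0.5, -2.8]
grip_width: 0.0449
gripper_force: 62.3
```

In the tool's units: 0.0054 m is 5.4, -0.0045 m is -4.5.

>>> drive_effector(moves="-2,0,2.5,0,0,0;-4.5,0,5.4,0,0,0;-4.5,0,5.4,0,0,0")

```text
clock: 11.2
tcp_pos: [0.4861, -0.3447, 0.065]
orientation: [-1.633, -1.956, -0.585]
contact_force: [-0.3, 0.4, -2.7]
grip_width: 0.0447
gripper_force: 62.3
```

>>> drive_effector(moves="-0.6,0,0.8,0,0,0;-1.3,0,1.5,0,0,0;-1.3,0,1.5,0,0,0")

```text
clock: 11.5
tcp_pos: [0.4864, -0.3449, 0.0639]
orientation: [-1.633, -1.956, -0.585]
contact_force: [-1.4, -0.3, -0.2]
grip_width: 0.0449
gripper_force: 62.5
```

Contact is beginning (−2.7 → −0.2 N).

In the tool's units: 0.0008 m is 0.8, -0.0006 m is -0.6.

>>> drive_effector(moves="-0.6,0,0.8,0,0,0;-0.6,0,0.8,0,0,0;-0.6,0,0.8,0,0,0")

```text
clock: 11.8
tcp_pos: [0.4865, -0.3449, 0.0638]
orientation: [-1.633, -1.956, -0.586]
contact_force: [-2.5, -1.4, 6.1]
grip_width: 0.0447
gripper_force: 63.1
```

Run:
```python
from h import *
p,d=r.grab_frame("top"); print(flat('top',d,.01,.033,(.475,-.255),(.04,.033)))
```

```text
(385, array([-0.96, -0.2 ]), np.float64(0.0224), [array([ 470.64, -259.  ]), array([46.25, 64.28]), np.float64(10.65)])
```

>>> drive_effector(moves="0,0,0,0,0,0;0,0,0,0,0,0;0,0,0,0,0,0;0,0,0,0,0,0", finger_gap=0.07)

```text
clock: 12.25
tcp_pos: [0.4864, -0.3448, 0.0625]
orientation: [-1.633, -1.956, -0.585]
contact_force: [-0.2, 0.6, -1.3]
grip_width: 0.07
gripper_force: 0.0
```

>>> drive_effector(moves="0,0,-10,0,0,0;0,0,-40,0,0,0;0,0,-80,0,0,0;0,0,-120,0,0,0")

```text
clock: 12.65
tcp_pos: [0.5003, -0.421, 0.1567]
orientation: [-1.633, -1.956, -0.585]
contact_force: [0.4, -0.9, -0.5]
grip_width: 0.0699
gripper_force: 0.0
```

>>> drive_effector(moves="0,0,0,0,-1.4,0;0,0,0,0,-2.8,0;0,0,0,0,-4.2,0;0,0,0,0,-5.6,0;0,0,0,0,-6.9,0")

```text
clock: 13.15
tcp_pos: [0.5008, -0.4205, 0.1569]
orientation: [2.01, 2.408, -0.005]
contact_force: [0.3, -0.2, -0.8]
grip_width: 0.07
gripper_force: 0.0
```

Run:
```python
from h import *
p,d=r.grab_frame("top");np.save("pics/top4.npy",d); cv2.imwrite("pics/top4.png",p); print(flat('top',d,.012,.033,(.475,-.28),(.05,.075)))
s,d2=r.grab_frame("scene");np.save("pics/scene4.npy",d2); print(flat('scene',d2,.012,.033,(.475,-.28),(.05,.075)))
cv2.imwrite("pics/scene4.png",s)
st()
```

```text
(691, array([0.52, 0.13]), np.float64(0.0222), [array([ 474.58, -279.16]), array([ 46.1 , 104.57]), np.float64(10.96)])
(582, array([-0.09, -0.27]), np.float64(0.0213), [array([ 471.19, -275.55]), array([ 47.89, 113.82]), np.float64(10.94)])
13.25 [ 0.5014 -0.4168  0.1567] [ 2.0069e+00  2.4170e+00 -2.2000e-03] [ 0.2  1.  -0.1] [ 0.712  0.603 -0.16   1.719  0.124  0.829  0.681] 0.06992455595631064
```

Run:
```python
from h import *
import meas
p=cv2.imread("pics/top4.png"); d=np.load("pics/top4.npy"); C=cloud("top",d)
hsv=cv2.cvtColor(p,cv2.COLOR_BGR2HSV)
m=(hsv[...,0]>8)&(hsv[...,0]<28)&(hsv[...,1]>90)&(abs(C[...,0]-.487)<.09)&(C[...,1]<.15)&(C[...,1]>-.24)
v,u=np.where(m&(C[...,2]>.030)&(C[...,2]<.046)); P=plane("top",np.c_[u,v],.038)
def fr(P,A=3.4):
    a=np.radians(A); D=P-[.4849,-.1246,0]; return np.c_[D[:,0]*np.cos(a)+D[:,1]*np.sin(a), -D[:,0]*np.sin(a)+D[:,1]*np.cos(a)]*1000
F=fr(P)
for lo,hi in((-66,-30),(-20,20),(28,55),(65,95),(110,160),(170,215)):
    s=F[(F[:,1]>lo)&(F[:,1]<hi)]; print("y",lo,hi,"x",np.percentile(s[:,0],[0,2,98,100]).round(1), len(s))
print("y ext |x|<20:",np.sort(F[abs(F[:,0])<20][:,1])[[0,20]].round(1),F[:,1].min(),F[:,1].max())
v,u=np.where(m&(C[...,2]>-.003)&(C[...,2]<.014)); G=fr(plane("top",np.c_[u,v],.006)); G=G[(abs(G[:,0])<40)&(abs(G[:,1])<60)]
print("floor",len(G),np.percentile(G[:,0],[1,99]).round(1),np.percentile(G[:,1],[1,99]).round(1))
# inner mouth: per-column gap of top pixels
for y in range(-45,-24,5):
    s=np.sort(F[abs(F[:,1]-y)<2.5][:,0]); i=np.argmax(np.diff(s)); print(y,s[i].round(1),s[i+1].round(1))
```

```text
y -66 -30 x [-41.2 -40.5  39.9  40.3] 262
y -20 20 x [32.7 32.7 32.7 32.7] 1
y 28 55 x [-40.1 -39.9  40.8  41.1] 147
y 65 95 x [-41.2 -40.5  39.3  40.2] 430
y 110 160 x [-31.8 -30.2  30.7  99.5] 560
y 170 215 x [-32.5 -30.6  29.7  31.3] 492
y ext |x|<20: [-70.4 -67.8] -70.3965229270055 217.8135873876444
floor 960 [-24.7  26.7] [-51.9  53.9]
-45 -26.3 25.7
-40 -26.1 25.8
-35 -28.3 28.3
-30 -28.2 28.5
-25 -28.0 26.3
```

```bash
sed -i 's/^CO=.*/CO=np.array([.4850,-.1249,0]); CA=np.radians(3.4)/' h.py; python3 -c "
from h import *
go([.4746,-.2795,.150],down(10.4))"
```

```text
13.25 [ 0.5014 -0.4168  0.1567] [ 2.0069e+00  2.4170e+00 -2.2000e-03] [ 0.2  1.  -0.1] [ 0.712  0.603 -0.16   1.719  0.124  0.829  0.681] 0.06992455595631064
ROW [ 0.1399 -0.0011  0.0065] [-0.0011  0.0009  0.0033]
```

In the tool's units: 0.14 m is 140, 0.125 m is 125, 0.003 rad is 0.03.

>>> drive_effector(moves="45,0,0,0,0,0;90,0,0,0,0,0;125,0,0,0,0,0;140,-1,6,0,0,0.03;140,-1,6,0,0,0.03")

```text
clock: 13.75
tcp_pos: [0.474, -0.2811, 0.1487]
orientation: [-2.011, -2.407, 0.001]
contact_force: [-0.1, -0.5, -0.1]
grip_width: 0.0701
gripper_force: 0.0
```

```bash
python3 -c "
from h import *
go([.4746,-.2795,.0815],down(10.4))"
```

```text
13.75 [ 0.474  -0.2811  0.1487] [-2.0112e+00 -2.4072e+00  1.4000e-03] [-0.1 -0.5 -0.1] [ 0.566  0.484 -0.181  1.967  0.129  0.706  0.485] 0.07005305057638886
ROW [0.0013 0.0012 0.0672] [-0.0037 -0.0031 -0.0027]
```

In the tool's units: 0.067 m is 67, 0.055 m is 55, -0.004 rad is -0.04.

>>> drive_effector(moves="1,1,30,-0.02,-0.02,-0.03;1,1,55,-0.04,-0.03,-0.03;1,1,67,-0.04,-0.03,-0.03;1,1,67,-0.04,-0.03,-0.03;1,1,67,-0.04,-0.03,-0.03")

```text
clock: 14.25
tcp_pos: [0.4753, -0.2826, 0.0825]
orientation: [2.012, 2.408, -0.001]
contact_force: [-0.4, 0.4, 0.6]
grip_width: 0.07
gripper_force: 0.0
```

>>> drive_effector(moves="0,0,0,0,0,0;0,0,0,0,0,0;0,0,0,0,0,0;0,0,0,0,0,0;0,0,0,0,0,0", finger_gap=0.03, clamp_n=60)

```text
clock: 14.75
tcp_pos: [0.4755, -0.2819, 0.0836]
orientation: [2.009, 2.407, -0.0]
contact_force: [-0.2, -0.9, 6.6]
grip_width: 0.0442
gripper_force: 61.3
```

```bash
python3 -c "
from h import *
o=st(); R=Ro.from_rotvec(o['orientation']).as_matrix(); print(R.round(4),np.degrees(np.arctan2(R[1,1],R[0,1])))"
```

```text
14.75 [ 0.4755 -0.2819  0.0836] [ 2.0091e+00  2.4075e+00 -2.0000e-04] [-0.2 -0.9  6.6] [ 0.545  0.588 -0.157  1.993  0.166  0.567  0.454] 0.044247382389474864
[[-0.1789  0.9839  0.0044]
 [ 0.9839  0.179  -0.0039]
 [-0.0046  0.0037 -1.    ]] 10.308685767911445
```

>>> drive_effector(moves="0,0,-10,0,0,0;0,0,-35,0,0,0;0,0,-70,0,0,0;0,0,-70,0,0,0")

```text
clock: 15.15
tcp_pos: [0.477, -0.2822, 0.1569]
orientation: [2.006, 2.403, 0.003]
contact_force: [1.5, -1.0, -3.0]
grip_width: 0.0441
gripper_force: 62.3
```

Run:
```python
from h import *
ps=[]
for i in range(4):
    o=r.get_obs(); ps.append(o["tcp_pos"]); p,d=r.grab_frame("top")
print(np.round(ps,4)); go(cw(0,-.0022,.155),down(3.4))
```

```text
[[ 0.477  -0.2822  0.1569]
 [ 0.476  -0.2817  0.1549]
 [ 0.4749 -0.2812  0.1532]
 [ 0.4742 -0.2809  0.1521]]
15.35 [ 0.4739 -0.2807  0.1514] [ 2.0114e+00  2.4107e+00 -1.1000e-03] [-0.   0.5 -2.9] [ 0.566  0.478 -0.183  1.97   0.131  0.704  0.483] 0.04411899170162073
ROW [ 0.1491  0.0386 -0.0038] [0.0008 0.0019 0.1208]
```

>>> drive_effector(moves="35,9,-4,0,0,0.3;75,19,-4,0,0,0.6;110,30,-4,0,0,0.9;140,38.6,-4,0,0,1.21;149.5,38.6,-4,0,0,1.21")

```text
clock: 15.85
tcp_pos: [0.4858, -0.1227, 0.1547]
orientation: [2.149, 2.291, 0.0]
contact_force: [-0.3, -0.8, -2.6]
grip_width: 0.044
gripper_force: 62.3
```

>>> drive_effector(moves="0,0,0,0,0,0;0,0,0,0,0,0;0,0,0,0,0,0;0,0,0,0,0,0")

```text
clock: 16.25
tcp_pos: [0.4857, -0.1286, 0.1556]
orientation: [2.155, 2.281, -0.001]
contact_force: [-0.8, 0.2, -2.3]
grip_width: 0.0443
gripper_force: 62.3
```

Run:
```python
from h import *
p,d=r.grab_frame("top"); np.save("pics/top5.npy",d); cv2.imwrite("pics/top5.png",p)
s,_=r.grab_frame("scene"); cv2.imwrite("pics/scene5.png",s)
print(flat('top',d,.075,.11,(.485,-.125),(.05,.075)))
go(cw(0,-.0017,.155),down(3.4))
a=p[150:260,110:260]; b=s[170:300,180:310]
cv2.imwrite("pics/c5.png",np.hstack([cv2.resize(a,(477,350)),cv2.resize(b,(350,350))]))
```

```text
(222, array([0.09, 0.35]), np.float64(0.0941), [array([ 486.95, -158.31]), array([47.08, 40.37]), np.float64(1.62)])
16.35 [ 0.4858 -0.1281  0.1558] [ 2.1542e+00  2.2815e+00 -4.0000e-04] [ 0.   0.3 -2.3] [ 0.284  0.407 -0.184  2.079  0.122  0.662  0.076] 0.04428841755141538
ROW [ 0.0015 -0.0006  0.0008] [ 0.0024  0.0029 -0.0019]
```

View pics/c5.png

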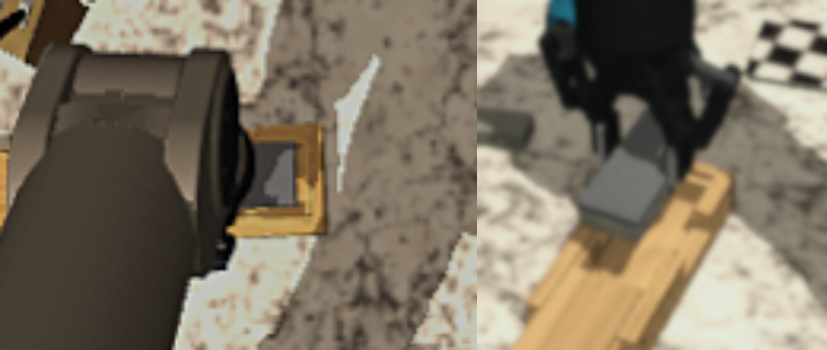

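In the tool's units: 0.037 m is 37, 0.025 m is 25, 0.003 rad is 0.03.

>>> drive_effector(moves="1.5,-0.5,10,0.02,0.03,-0.02;1.5,-0.5,25,0.02,0.03,-0.02;1.5,-0.5,37,0.02,0.03,-0.02;1.5,-0.5,37,0.02,0.03,-0.02;1.5,-0.5,37,0.02,0.03,-0.02")

```text
clock: 16.85
tcp_pos: [0.4852, -0.1257, 0.1184]
orientation: [-2.152, -2.288, -0.0]
contact_force: [0.6, 0.3, -2.9]
grip_width: 0.0439
gripper_force: 62.2
```

```bash
python3 -c "
from h import *
go(cw(0,-.0002,.09),down(3.4))"
```

```text
16.85 [ 0.4852 -0.1257  0.1184] [-2.152  -2.2876 -0.    ] [ 0.6  0.3 -2.9] [ 0.271  0.471 -0.174  2.098  0.142  0.584  0.058] 0.0439113883790525
ROW [ 0.0006 -0.0001  0.0284] [-0.0006 -0.0006  0.0018]
```

>>> drive_effector(moves="0,0,4,0,0,0;0,0,8,0,0,0;0,0,12,0,0,0;0,0,12,0,0,0")

```text
clock: 17.25
tcp_pos: [0.4851, -0.1257, 0.1063]
orientation: [-2.152, -2.288, -0.0]
contact_force: [0.7, -0.2, -1.9]
grip_width: 0.0441
gripper_force: 62.3
```

In the tool's units: 0.012 m is 12, 0.008 m is 8.

>>> drive_effector(moves="0,0,4,0,0,0;0,0,8,0,0,0;0,0,12,0,0,0;0,0,12,0,0,0")

```text
clock: 17.65
tcp_pos: [0.485, -0.1256, 0.0942]
orientation: [-2.152, -2.288, 0.0]
contact_force: [0.2, -0.0, -3.9]
grip_width: 0.0439
gripper_force: 62.3
```

>>> drive_effector(moves="0,0,1,0,0,0;0,0,2,0,0,0;0,0,2,0,0,0")

```text
clock: 17.95
tcp_pos: [0.4855, -0.1257, 0.0928]
orientation: [2.152, 2.288, 0.001]
contact_force: [-0.2, -0.2, -3.4]
grip_width: 0.0441
gripper_force: 62.3
```

In the tool's units: 0.002 m is 2, 0.001 m is 1.

>>> drive_effector(moves="0,0,1,0,0,0;0,0,2,0,0,0;0,0,2,0,0,0")

```text
clock: 18.25
tcp_pos: [0.4854, -0.1257, 0.0907]
orientation: [-2.153, -2.288, -0.001]
contact_force: [0.8, -0.7, -3.6]
grip_width: 0.044
gripper_force: 62.3
```

>>> drive_effector(moves="0,0,1,0,0,0;0,0,1.5,0,0,0;0,0,1.5,0,0,0")

```text
clock: 18.55
tcp_pos: [0.4855, -0.1257, 0.0897]
orientation: [2.152, 2.288, 0.001]
contact_force: [-1.8, 0.8, 4.3]
grip_width: 0.0442
gripper_force: 62.9
```

In the tool's units: 0.001 m is 1.

>>> drive_effector(moves="0,0,1,0,0,0;0,0,1,0,0,0;0,0,1,0,0,0")

```text
clock: 18.85
tcp_pos: [0.4855, -0.1257, 0.0896]
orientation: [2.152, 2.288, 0.001]
contact_force: [-6.4, 1.2, 16.0]
grip_width: 0.0442
gripper_force: 64.4
```

>>> drive_effector(moves="0,0,0,0,0,0;0,0,0,0,0,0;0,0,0,0,0,0;0,0,0,0,0,0", finger_gap=0.058)

```text
clock: 19.25
tcp_pos: [0.4855, -0.1258, 0.0882]
orientation: [2.153, 2.288, 0.001]
contact_force: [-1.6, -0.1, -0.6]
grip_width: 0.0583
gripper_force: 0.0
```

>>> drive_effector(moves="0,0,-20,0,0,0;0,0,-50,0,0,0;0,0,-80,0,0,0;0,0,-100,0,0,0")

```text
clock: 19.65
tcp_pos: [0.4859, -0.1258, 0.1901]
orientation: [2.152, 2.287, 0.002]
contact_force: [0.7, -0.1, -0.1]
grip_width: 0.0581
gripper_force: 0.0
```

>>> drive_effector(moves="-20,0,0,0,0,0;-45,0,0,0,0,0;-90,0,0,0,0,0;-130,0,0,0,0,0;-170,0,0,0,0,0", finger_gap=0)

```text
clock: 20.15
tcp_pos: [0.4956, -0.297, 0.1882]
orientation: [2.152, 2.288, 0.001]
contact_force: [0.0, -0.1, 0.6]
grip_width: -0.0
gripper_force: 0.0
```

Run:
```python
from h import *
p,d=r.grab_frame("top"); np.save("pics/top6.npy",d); cv2.imwrite("pics/top6.png",p)
print(flat('top',d,.02,.033,(.485,-.125),(.032,.058)))
st()
```

```text
(596, array([-1.3 , -0.12]), np.float64(0.0281), [array([ 488.74, -124.65]), array([ 57.05, 119.11]), np.float64(6.5)])
20.2 [ 0.4947 -0.3052  0.1884] [ 2.1584  2.2767 -0.0043] [ 0.5 -7.   0.1] [ 0.55   0.462 -0.136  1.88   0.09   0.802  0.419] 3.11282672211689e-05
```

```bash
python3 -c "
from h import *
go(cw(0,0,.105),down(3.4))"
```

```text
20.2 [ 0.4947 -0.3052  0.1884] [ 2.1584  2.2767 -0.0043] [ 0.5 -7.   0.1] [ 0.55   0.462 -0.136  1.88   0.09   0.802  0.419] 3.11282672211689e-05
ROW [ 1.81e-01 -1.00e-04  8.25e-02] [ 0.001   0.0051 -0.006 ]
```

In the tool's units: 0.17 m is 170, 0.14 m is 140.

>>> drive_effector(moves="40,0,0,0,0,0;90,0,0,0,0,0;140,0,0,0,0,0;170,0,0,0,0,0;170,0,0,0,0,0")

```text
clock: 20.7
tcp_pos: [0.4852, -0.1205, 0.1882]
orientation: [-2.143, -2.295, -0.003]
contact_force: [-0.1, -0.9, 0.6]
grip_width: 0.0002
gripper_force: 0.0
```

>>> drive_effector(moves="0,0,40,0,0,0;0,0,70,0,0,0;0,0,84,0,0,0;0,0,84,0,0,0;0,0,84,0,0,0")

```text
clock: 21.2
tcp_pos: [0.4855, -0.1262, 0.1044]
orientation: [-2.153, -2.288, -0.0]
contact_force: [-0.1, -0.1, -0.1]
grip_width: -0.0003
gripper_force: 0.0
```

>>> drive_effector(moves="0,0,1,0,0,0;0,0,2.5,0,0,0;0,0,2.5,0,0,0")

```text
clock: 21.5
tcp_pos: [0.4856, -0.1258, 0.1022]
orientation: [2.152, 2.287, 0.002]
contact_force: [-0.5, -0.4, -0.0]
grip_width: 0.0
gripper_force: 0.0
```

>>> drive_effector(moves="0,0,1,0,0,0;0,0,2,0,0,0;0,0,2.5,0,0,0")

```text
clock: 21.8
tcp_pos: [0.4857, -0.1258, 0.1006]
orientation: [2.152, 2.288, 0.001]
contact_force: [-6.3, 0.7, 22.9]
grip_width: 0.0001
gripper_force: 11.4
```

>>> drive_effector(moves="0,0,0.5,0,0,0;0,0,0.8,0,0,0;0,0,0.8,0,0,0")

```text
clock: 22.1
tcp_pos: [0.4857, -0.1257, 0.1006]
orientation: [2.152, 2.287, 0.001]
contact_force: [-6.4, 1.9, 26.8]
grip_width: 0.0003
gripper_force: 13.3
```

>>> drive_effector(moves="0,0,-20,0,0,0;0,0,-40,0,0,0;0,0,-40,0,0,0")

```text
clock: 22.4
tcp_pos: [0.4868, -0.126, 0.1407]
orientation: [2.15, 2.285, 0.005]
contact_force: [-0.0, -0.5, 0.3]
grip_width: -0.0001
gripper_force: 0.0
```

>>> drive_effector(moves="30,0,0,0,0,0;60,0,0,0,0,0;75,0,0,0,0,0;75,0,0,0,0,0;75,0,0,0,0,0")

```text
clock: 22.9
tcp_pos: [0.4806, -0.0512, 0.1381]
orientation: [-2.152, -2.289, 0.0]
contact_force: [0.1, -0.7, 0.0]
grip_width: 0.0001
gripper_force: 0.0
```

```bash
python3 -c "
from h import *
go(cw(0,.075,.114),down(3.4))"
```

```text
22.9 [ 0.4806 -0.0512  0.1381] [-2.1520e+00 -2.2886e+00  3.0000e-04] [ 0.1 -0.7  0. ] [ 0.139  0.416 -0.194  2.129  0.137  0.609 -0.09 ] 5.2487787426576675e-05
ROW [0.0012 0.     0.0241] [-0.0002  0.      0.0022]
```

In the tool's units: 0.0245 m is 24.5, 0.015 m is 15.

>>> drive_effector(moves="0,0,15,0,0,0;0,0,24.5,0,0,0;0,0,24.5,0,0,0;0,0,24.5,0,0,0")

```text
clock: 23.3
tcp_pos: [0.4807, -0.0515, 0.1138]
orientation: [-2.153, -2.287, 0.0]
contact_force: [-0.4, -0.2, -0.2]
grip_width: -0.0001
gripper_force: 0.0
```

>>> drive_effector(moves="0,0,1,0,0,0;0,0,2,0,0,0;0,0,2.8,0,0,0;0,0,2.8,0,0,0")

```text
clock: 23.7
tcp_pos: [0.4809, -0.0508, 0.1113]
orientation: [2.152, 2.288, 0.001]
contact_force: [-0.0, -0.3, -0.1]
grip_width: -0.0002
gripper_force: 0.0
```

In the tool's units: 0.0025 m is 2.5, 0.002 m is 2.

>>> drive_effector(moves="0,0,1,0,0,0;0,0,2,0,0,0;0,0,2.5,0,0,0;0,0,2.5,0,0,0")

```text
clock: 24.1
tcp_pos: [0.4811, -0.0509, 0.1104]
orientation: [2.152, 2.287, 0.001]
contact_force: [-6.4, 0.5, 23.9]
grip_width: -0.0001
gripper_force: 11.5
```

>>> drive_effector(moves="-10,0,0,0,0,0;-20,0,0,0,0,0;-30,0,0,0,0,0;-40,0,0,0,0,0;-50,0,0,0,0,0")

```text
clock: 24.6
tcp_pos: [0.4841, -0.101, 0.1104]
orientation: [2.152, 2.288, 0.001]
contact_force: [-6.4, 1.4, 22.2]
grip_width: -0.0001
gripper_force: 11.2
```

In the tool's units: -0.05 m is -50, -0.04 m is -40.

>>> drive_effector(moves="-10,0,-0.5,0,0,0;-20,0,-0.5,0,0,0;-30,0,-0.5,0,0,0;-40,0,-0.5,0,0,0;-50,0,-0.5,0,0,0")

```text
clock: 25.1
tcp_pos: [0.4871, -0.151, 0.1105]
orientation: [2.152, 2.288, 0.001]
contact_force: [-4.6, 2.1, 16.0]
grip_width: -0.0003
gripper_force: 8.3
```

>>> drive_effector(moves="-8,0,0,0,0,0;-13,0,0,0,0,0;-18,0,0,0,0,0;-22,0,0,0,0,0;-22,0,0,0,0,0")

```text
clock: 25.6
tcp_pos: [0.4884, -0.1712, 0.1105]
orientation: [-2.151, -2.288, -0.002]
contact_force: [-4.7, 5.5, 17.9]
grip_width: 0.0003
gripper_force: 9.1
```

In the tool's units: -0.003 m is -3, -0.002 m is -2.

>>> drive_effector(moves="-2,0,0,0,0,0;-3,0,0,0,0,0;-3,0,0,0,0,0")

```text
clock: 25.9
tcp_pos: [0.4884, -0.1716, 0.1104]
orientation: [-2.147, -2.289, -0.004]
contact_force: [-6.2, 13.5, 21.3]
grip_width: -0.0002
gripper_force: 10.6
```

>>> drive_effector(moves="0,0,-10,0,0,0;0,0,-50,0,0,0;0,0,-100,0,0,0;0,0,-140,0,0,0")

```text
clock: 26.3
tcp_pos: [0.4885, -0.176, 0.2517]
orientation: [2.152, 2.287, 0.002]
contact_force: [1.2, -0.0, -0.2]
grip_width: -0.0
gripper_force: 0.0
```

>>> drive_effector(moves="-50,0,0,0,0,0;-100,0,0,0,0,0;-150,0,0,0,0,0;-150,0,0,0,0,0;-150,0,0,0,0,0")

```text
clock: 26.8
tcp_pos: [0.4968, -0.327, 0.2489]
orientation: [-2.156, -2.284, -0.0]
contact_force: [-0.9, 1.7, 0.0]
grip_width: 0.0001
gripper_force: 0.0
```

Run:
```python
from h import *
st()
p,d=r.grab_frame("top"); cv2.imwrite("pics/top7.png",p); s,d2=r.grab_frame("scene")
a=p[100:300,70:350]
cv2.imwrite("pics/c6.png",np.vstack([cv2.resize(a,(560,400)),np.pad(cv2.resize(s[160:320,150:350],(250,200)),((0,0),(0,310),(0,0)))]))
C=cloud("top",d); hsv=cv2.cvtColor(p,cv2.COLOR_BGR2HSV)
m=(hsv[...,0]>8)&(hsv[...,0]<28)&(hsv[...,1]>90)&(abs(C[...,0]-.487)<.06)&(C[...,1]<.15)&(C[...,1]>-.24)&(C[...,2]>.03)&(C[...,2]<.046)
v,u=np.where(m); P=plane("top",np.c_[u,v],.038)
print([np.round(x,1) for x in cv2.minAreaRect((P[:,:2]*1000).astype(np.float32))])
```

```text
26.8 [ 0.4968 -0.327   0.2489] [-2.1565e+00 -2.2844e+00 -3.0000e-04] [-0.9  1.7  0. ] [ 0.592  0.409 -0.147  1.799  0.072  0.939  0.471] 8.069851207458985e-05
[array([ 484.1, -110.3]), array([ 82.7, 169.7]), np.float64(3.4)]
```

View pics/c6.png

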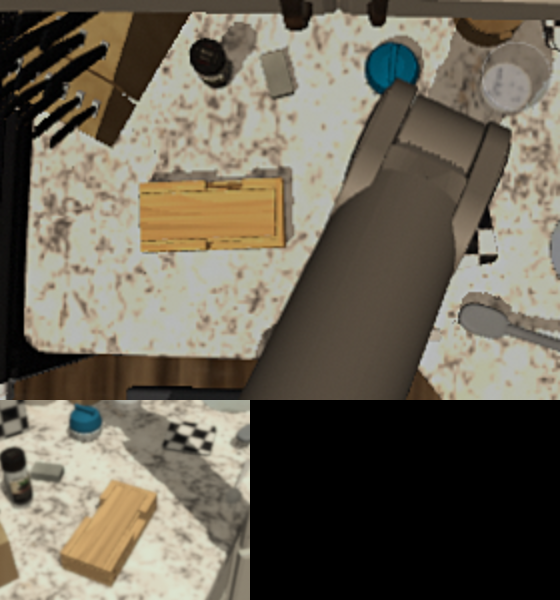

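The lid is flush with the case (outline 82.7 x 169.7 mm), the stop was felt at 13.5 N, and the bystanders haven't moved. Handing in.

```bash
python3 -c "
from bench import r
print(r.hand_in())"
```

```text
the job is handed in; nothing more can be done
None
```

The whetstone lies flat in its case with the lid slid fully shut against its stop, the other things look untouched in the last pictures, and the job was handed in at about 27 s; no verdict came back.

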